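# Set the drying rack down and push it home against the fence

## Robot

A 7-joint arm with a two-finger parallel gripper is mounted at the origin on a cart in front of the work surface, level with it; the furniture and walls round the work are solid. World frame = base frame: x ahead of the robot, y to its left, z up, the work surface at z = 0. Lengths are in mm, angles in rad, forces in N, time in s.
With the tool pointing down it reaches from about 400 to 850 mm from the base axis. Payload 10.4 kg.
Tool frame: the origin (TCP) lies midway between the tips of the shut fingers; the grasp point (between the pads) lies 19 mm behind it; z points along the fingers, y is the line along which they close (so a half turn about z gives the same grasp; the last joint's range is limited). The gripper opens to 87 mm and grips with 3 to 60 N. Pads are 19 mm wide; open, the fingers measure 117 mm over their backs; the gripper's body (75 mm by 190 mm) begins 51 mm behind the grasp point.
Start: joints at [1.086, 0.332, -0.065, 1.46, 0.022, 1.35, -0.088], TCP at [278.499, -559.545, 222.576] pointing down, gripper open.
Joint ranges: [-2.6, 2.6], [-0.5, 2.12], [-1.47, 1.34], [0.16, 2.42], [-1.27, 4.41], [0.06, 2.06], [-2.6, 2.6]. Speed limits (rad/s): [2.22, 2.22, 2.79, 2.79, 3.14, 3.14, 3.14].

## Interface

Orientations are given as a rotation vector (axis times angle).
In Python, from plant import ctrl gives the robot as it stands.
- The arm moves only by the shell command python3 -m pendant 'ROWS'. ROWS is JSON, a list of rows, each an object of numbers: "tx", "ty", "tz": the shift along the tool's x, y, z scaled (see below); "wx", "wy", "wz": the turn, a rotation vector about the tool's x, y, z scaled (see below); "fingers": the opening, from 0 (shut) to 1 (fully open). A call has 1 to 12 rows; each row shifts and turns the commanded pose from where the row before left it, along the tool's axes as they then stand; what a row does not reach is not made up. The controller multiplies each number of a shift by 0.03 m and each number of a turn by 5 degrees. A row lasts 1/12 s, in which the tool goes at most 41.7 mm and 7.16 degrees, less where a joint would pass 70% of its speed; a pose out of reach is approached as far as the arm can. A call with a number of a shift or a turn outside -1 to 1 is refused whole. A call with a gripper value outside its range is refused whole. The fingers move at their own pace and stop on an object; the grip force is fixed at half the most. Time passes only in rows, so rows that do not move let the fingers close. It gives the time, the measured TCP pose, the force, the opening and the grip force at its end, in the units of the state.
- ctrl.state(): the state, without advancing time (a new reading comes with each control period).
- ctrl.snapshot(name): name is "scene" or "top" or "wrist"; returns a dict with "img" (384x512x3 uint8, red, green, blue), "depth" (384x512 float32, mm along the optical axis (not along the pixel's ray), 0 where there is no reading), "fx", "fy", "cx", "cy" (pixels), "R" (3x3) and "t" (3): a world point X has camera coordinates R X + t. Camera axes: x right, y down, z forward; pixel columns grow to the right and rows downward; lengths in mm; the calibration is good to about 2 mm. The wrist camera is an equidistant fisheye: a pixel r from the principal point sees the ray r / f radians off the axis. A picture is of the moment at which its call begins.
- ctrl.close_job(): hands the job in; it is judged then, once.
The state is a dict: "t": time; "q": joint angles; "qd": joint speeds; "tau": joint torques, N m; "eef_pos": TCP position; "eef_rot": TCP orientation; "wrist_force": force on the tool from outside, world axes, zero at the start; "ft_torque": the same for the moment, N m; "gripper_width": finger opening in mm; "gripper_force": force on a finger pad.
Only numpy, scipy, OpenCV 4.12 (cv2) and the standard library are available. Lean on these libraries where they do the work, as an engineer would, in place of code of your own. Each camera call takes 0.05 s, during which the arm holds its last target. There are 200 camera calls.

## Task

The empty well rack was left standing on its long side to dry. With the fingertips only, push it over so that it sits on its base with the wells facing up, and slide it across the bench until one long side is flush against the metal fence, the whole rack within the fence's length. Push it only, never pick it up or carry it, and leave the other things on the bench where they are.

Things in the scene. Friction and masses are not known exactly. Their poses are not given: they have to be found in the camera images.
- well_rack: loose empty rack with a grid of wells in its top, a block 122 mm long, 80 wide, 50 high, about 0.1 kg. Origin: centre of the base; x along the length, y along the width, z from base to well face (up when it sits right). At the start it stands on a 122x50 mm side, 80 mm tall, the well face looking roughly at the robot (up to 35 degrees aside), the base facing away.
- rack_centre (a point): centre of the rack's block, 25 mm from the base along z. A push on the well face about 70 mm above the bench, towards the base side, tips the rack about its far lower edge (lower pushes may slide it); leaned about 35 degrees it falls by itself onto its base, the centre ending some 65 mm further on. On its base a light push (under 2 N) slides it.
- fence: aluminium angle bar screwed to the bench beyond the rack: a straight upright wall 240 mm long, 32 mm high, 6 mm thick, with a foot behind it. Origin: at bench level in the middle of the front face (the face towards the robot). x is square to the front face, away from the robot; y along the fence (ends at -120 and +120 mm). It does not move.
- tip_box: pink pipette-tip box, 91x122x77 mm; leave alone; origin at the centre of its underside
- tape_roll: flat roll of masking tape, 96 mm across, 25 mm high; leave alone; origin at the centre of its underside
- beaker: small glass beaker, 58 mm high; leave alone; origin at the centre of its underside
- stopper_1: brown rubber stopper, 28 mm across, 24 mm high, left of the work; leave alone; origin at the centre of its underside
- stopper_2: brown rubber stopper, 28 mm across, 24 mm high, behind the fence; leave alone; origin at the centre of its underside
- marker: marker pen lying down, 135 mm long, 17 mm thick; leave alone; origin at the centre of its underside
There are look-alikes about, which are no part of the job. Of the things like the well_rack, leave any that is yellow; of the rest the smaller one is meant.

How it is judged (in metres and radians):
On the way:
1. the rack sits on its base, wells up (angle between well_rack's own z axis and vertical below 0.06 rad and height (world z) of rack_centre below 0.03 m), for 0.2 s.
At the end, for the whole second after the job is handed in: the rack is at rest on the bench on its base, wells up (tilt under 0.06 rad), its long side parallel to the fence within 0.06 rad and its centre 36 to 46 mm in front of the fence's front face (40 mm is touching), the centre within 63 mm of the fence's middle along its length (all of step 1 and x of rack_centre in the frame of fence between -0.046 and -0.036 m and y of rack_centre in the frame of fence between -0.063 and 0.063 m and angle between the x axis of well_rack and the y axis of fence, either way round below 0.06 rad and linear speed of well_rack below 0.01 m/s).
It fails at once if the rack is lifted off the bench (centre higher than tipping over its edge can bring it) (height (world z) of rack_centre above 0.06 m or (angle between well_rack's own z axis and vertical below 0.25 rad and height (world z) of rack_centre above 0.046 m)).
It fails at once if another thing on the bench is shifted by more than 25 mm (distance of any of tip_box, tape_roll, beaker, stopper_1, stopper_2, marker from where it was at the start of the episode above 0.025 m).
It also fails if it takes over 64 s, if anything falls off the work surface, if the arm or the gripper's body presses on something with over 40 N, if the wrist force passes 120 N, or if a joint passes its speed limit or range.

## Working session

There is one attempt and no reset: what is moved stays moved. The work goes in short steps, Python scripts to look and compute and a shell command to move; the robot and the scene stay as the last step left them, time stands still between calls to the robot, and variables do not carry over. Pictures are saved under pics/ and viewed, at most 10 in all, crops included, and the job is handed in when it is done.

```bash
mkdir -p pics; cat > h.py <<'E'
import numpy as np,cv2
from plant import ctrl
def snap(n,f):
    s=ctrl.snapshot(n); np.savez(f'pics/{f}.npz',**s); cv2.imwrite(f'pics/{f}.png',s['img'][:,:,::-1]); return s
def world(s,u,v):
    z=float(s['depth'][int(v),int(u)]); c=np.array([(u-s['cx'])/s['fx']*z,(v-s['cy'])/s['fy']*z,z])
    return s['R'].T@(c-s['t'])
E
python3 - <<'E'
from h import *
s=snap('scene','s0');t=snap('top','t0')
a=np.hstack([s['img'],t['img']]);
cv2.imwrite('pics/both.png',cv2.resize(a,(800,300),interpolation=cv2.INTER_AREA)[:,:,::-1])
cv2.imwrite('pics/t0b.png',cv2.resize(t['img'],(800,600))[:,:,::-1])
st=ctrl.state();print(st['t'],st['eef_pos'],st['eef_rot'],st['gripper_width'])
E
```

```text
0.1 [ 278.30669292 -559.22001059  221.83726764] [-3.05703757e+00 -7.18599290e-01  5.26752247e-04] 87.10966823666266
```

View pics/t0b.png

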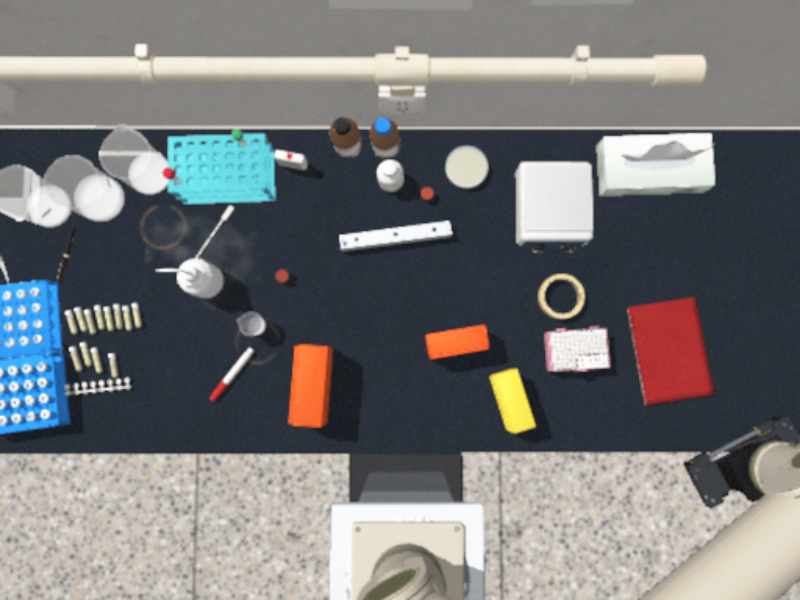

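View pics/s0.png

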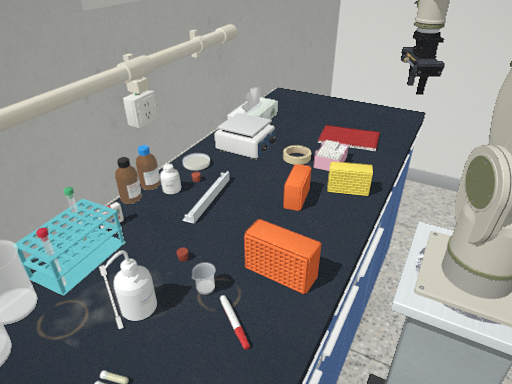

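Candidates in the top view (800x600): the large orange rack (310,385), the small orange rack (457,341) and the yellow rack (512,400). Yellow is excluded, so the smaller orange rack at (457,341) fits. I'll confirm it in a crop and measure.

```bash
python3 - <<'E'
from h import *
s=dict(np.load('pics/s0.npz'));t=dict(np.load('pics/t0.npz'))
a=cv2.resize(t['img'][130:290,200:400],(800,640),interpolation=cv2.INTER_CUBIC)[:600]
b=cv2.resize(s['img'][150:300,230:380],(600,600))
cv2.imwrite('pics/c0.png',cv2.resize(np.hstack([a,b]),(800,343))[:,:,::-1])
im=t['img'].astype(int)
H,W=im.shape[:2];vv,uu=np.mgrid[:H,:W];z=t['depth']
P=np.stack([(uu-t['cx'])/t['fx']*z,(vv-t['cy'])/t['fy']*z,z],-1)
P=(P-t['t'])@t['R']
print('res mm/px',z[200,256]/t['fx'],t['t'],-t['R'].T@t['t'])
def rect(m,n):
    k,l,st,_=cv2.connectedComponentsWithStats(m.astype(np.uint8))
    for i in range(1,k):
        if st[i,4]>20:
            q=P[l==i]; r=cv2.minAreaRect(q[:,:2].astype(np.float32)); print(n,st[i],np.round(r[0]),np.round(r[1]),round(r[2],1),'z',np.round(np.percentile(q[:,2],[5,50,95])), np.round(cv2.boxPoints(r)).tolist())
o=(im[...,0]>180)&(im[...,1]<110)&(im[...,2]<60)
rect(o&(P[...,2]>70),'orange'); 
y=(im[...,0]>180)&(im[...,1]>170)&(im[...,2]<80); rect(y&(P[...,2]>20),'yellow')
g=(im.min(-1)>110)&(P[...,2]>1)&(uu>205)&(uu<300)&(vv>130)&(vv<170); rect(g,'fence'); rect(g&(P[...,2]>25),'fencetop')
for n,u,v in [('tipbox',370,223),('tape',345,190),('stop1',180,176),('stop2',273,124),('beaker',161,207)]: print(n,np.round(P[v,u]))
E
```

```text
res mm/px 3.3555831255901922 [-1.06871868e+00  5.87122036e+02  1.44524850e+03] [ 429.01514684    8.97494642 1499.77402096]
orange [286 211  27  17 112] [ 473. -124.] [36. 88.] 31.2 z [74. 79. 85.] [[435.0, -96.0], [480.0, -171.0], [511.0, -153.0], [466.0, -77.0]]
orange [184 222  26  52 254] [400. 199.] [ 66. 157.] 85.9 z [ 78. 103. 109.] [[319.0, 172.0], [476.0, 161.0], [481.0, 226.0], [324.0, 238.0]]
yellow [316 249  26  28  89] [ 341. -202.] [103.  44.] 48.3 z [27. 74. 84.] [[291.0, -226.0], [324.0, -255.0], [392.0, -179.0], [359.0, -149.0]]
fence [217 141  72  19 614] [586.   8.] [312. 242.] 7.7 z [ 2.  7. 35.] [[416.0, 106.0], [448.0, -133.0], [757.0, -91.0], [725.0, 148.0]]
fencetop [218 146  71  14 145] [611. -24.] [293. 225.] 27.1 z [27. 32. 38.] [[429.0, 9.0], [532.0, -192.0], [793.0, -58.0], [690.0, 143.0]]
tipbox [ 474. -355.   48.]
tape [ 585. -281.   23.]
stop1 [632. 268.  20.]
stop2 [809. -42.  21.]
beaker [530. 332.   5.]
```

View pics/c0.png

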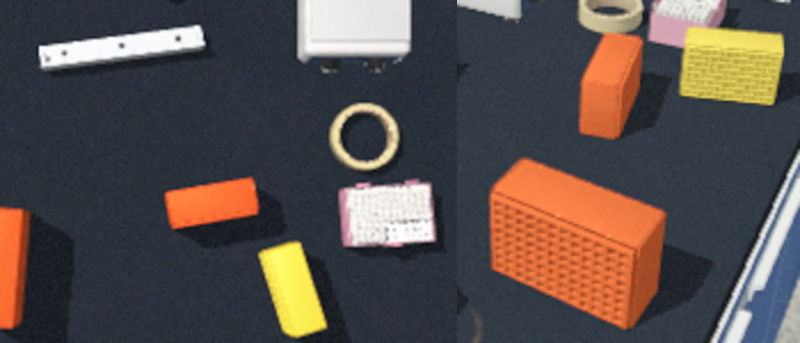

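The crop shows the small orange rack at crop (212,203), with its top side rotated slightly and its near side facing the robot. The fence runs from (40,57) to (205,37). Next, precise corners.

```bash
python3 - <<'E'
from h import *
t=dict(np.load('pics/t0.npz'))
a=cv2.resize(t['img'][200:240,260:325],(800,492),interpolation=cv2.INTER_CUBIC)
b=cv2.resize(t['img'][135:165,210:300],(800,267),interpolation=cv2.INTER_CUBIC)
im=np.vstack([a,b]); print(im.shape)
for i in range(0,65,5): cv2.putText(im,str(260+i),(int(i*12.3),10),0,.35,(255,255,255))
for i in range(0,40,5): cv2.putText(im,str(200+i),(0,int(i*12.3)+8),0,.35,(255,255,255))
for i in range(0,90,10): cv2.putText(im,str(210+i),(int(i*8.89),502),0,.35,(0,255,0))
for i in range(5,30,5): cv2.putText(im,str(135+i),(770,492+int(i*8.89)+4),0,.35,(0,255,0))
cv2.imwrite('pics/c1.png',cv2.resize(im,(632,600))[:,:,::-1])
E
```

```text
(759, 800, 3)
```

View pics/c1.png

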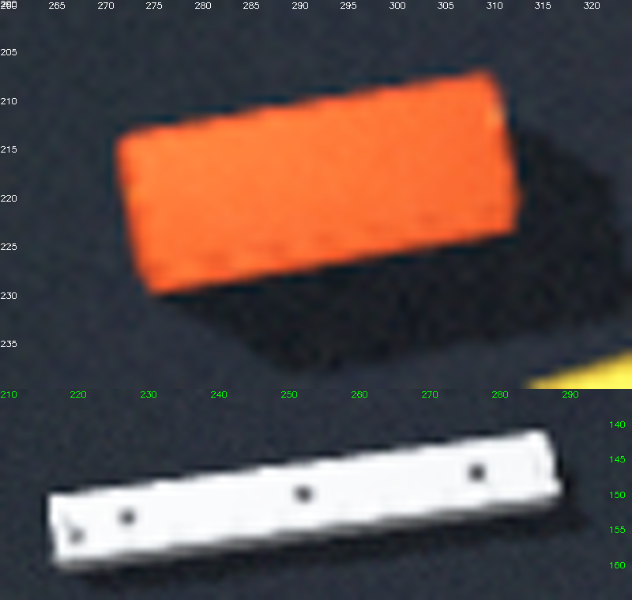

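The rack's top corners in the picture are (118,138), (492,70), (515,232) and (152,293). The fence's front edge at the bottom runs from (60,568) to (560,492).

```bash
cat >> h.py <<'E'
def hit(s,u,v,z):
    d=s['R'].T@np.array([(u-s['cx'])/s['fx'],(v-s['cy'])/s['fy'],1]); c=-s['R'].T@s['t']
    return (c+d*(z-c[2])/d[2])
E
python3 - <<'E'
from h import *
t=dict(np.load('pics/t0.npz'))
R=[hit(t,259.5+x/9.72,199.5+y/9.72,80)[:2] for x,y in [(118,138),(492,70),(515,232),(152,293)]]
R=np.array(R);print('rack',R.round(),R.mean(0).round(),[np.linalg.norm(R[i]-R[i-1]).round() for i in range(4)])
d=R[0]-R[1];e=R[3]-R[2];print('y-axis ang deg',[np.degrees(np.arctan2(-v[0],v[1])).round(1) for v in (d,e)])
for z,pts in [(0,[(60,569),(560,497)]),(32,[(56,556),(556,483)])]:
    F=np.array([hit(t,209.5+x/7.02,134.5+(y-389)/7.02,z)[:2] for x,y in pts]); v=F[0]-F[1]
    print('fence',z,F.round(),F.mean(0).round(),np.linalg.norm(v).round(),np.degrees(np.arctan2(-v[0],v[1])).round(1))
from scipy.spatial.transform import Rotation as Ro
print(Ro.from_rotvec(ctrl.state()['eef_rot']).as_matrix().round(3))
E
```

```text
rack [[ 503.  -35.]
 [ 525. -157.]
 [ 472. -164.]
 [ 453.  -46.]] [ 488. -101.] [np.float64(52.0), np.float64(124.0), np.float64(53.0), np.float64(120.0)]
y-axis ang deg [np.float64(10.3), np.float64(9.5)]
fence 0 [[689. 144.]
 [724. -98.]] [707.  23.] 245.0 8.3
fence 32 [[690. 143.]
 [725. -94.]] [707.  25.] 240.0 8.5
[[ 0.895  0.446 -0.001]
 [ 0.446 -0.895  0.001]
 [-0.    -0.001 -1.   ]]
```

```bash
python3 -m pendant '[{"wz":0.9,"fingers":0.7},{"wz":0.9},{"wz":0.9},{"wz":0.8},{},{"tx":0.5,"ty":-0.8},{"tx":0.5,"ty":-0.8},{"tx":0.5,"ty":-0.8},{"tx":0.5,"ty":-0.8},{"tx":0.5,"ty":-0.8},{"tx":0.5,"ty":-0.8},{}]'; cat >> h.py <<'E'
from scipy.spatial.transform import Rotation as Ro
def rel(tx,ty,tz,yaw):
    s=ctrl.state(); p=s['eef_pos']; M=Ro.from_rotvec(s['eef_rot']).as_matrix()
    y=np.degrees(np.arctan2(M[1,0],M[0,0])); d=np.array([tx,ty,tz])-p
    print('t',round(s['t'],2),'p',p.round(1),'yaw',y.round(2),'down',M[:,2].round(3),'units',(M.T@d/30).round(2),'wz',round((y-yaw)/5,2),'F',np.round(s['wrist_force'],1),'w',round(s['gripper_width']))
E
python3 -c "
from h import *
rel(429,-110,222,9)"
```

```text
t 0.1 p [ 278.3 -559.2  221.8] yaw 26.46 down [-0.001  0.001 -1.   ] units [ 1.117e+01 -1.117e+01  1.000e-02] wz 3.49 F [-0.4  0.9  0.3] w 87$[0]: bad value
```

Fingers must be given in every row, it seems.

```bash
python3 -m pendant '[{"tx":0,"ty":0,"tz":0,"wx":0,"wy":0,"wz":0.9,"fingers":0.7},{"tx":0,"ty":0,"tz":0,"wx":0,"wy":0,"wz":0.9,"fingers":0.7},{"tx":0,"ty":0,"tz":0,"wx":0,"wy":0,"wz":0.9,"fingers":0.7},{"tx":0,"ty":0,"tz":0,"wx":0,"wy":0,"wz":0.8,"fingers":0.7}]'; python3 -m pendant '[{"tx":0.5,"ty":-0.8,"fingers":0.7}]'; 
python3 -c "
from h import *
rel(429,-110,222,9)"
```

```text
t: 0.43
eef_pos: [278.4, -559.3, 222.1]
eef_rot: [-3.132, -0.239, 0.001]
wrist_force: [-0.8, 0.6, -0.3]
gripper_width: 68.2
gripper_force: 0.0
t 0.43 p [ 278.4 -559.3  222.1] yaw 8.73 down [-0.     0.001 -1.   ] units [ 7.240e+00 -1.404e+01  1.000e-02] wz -0.05 F [-0.8  0.6 -0.3] w 68$[0]: bad value
```

```bash
python3 -m pendant '[{"tx":0.5,"ty":-1,"tz":0,"wx":0,"wy":0,"wz":0,"fingers":0.7},{"tx":0.5,"ty":-1,"tz":0,"wx":0,"wy":0,"wz":0,"fingers":0.7},{"tx":0.5,"ty":-1,"tz":0,"wx":0,"wy":0,"wz":0,"fingers":0.7},{"tx":0.5,"ty":-1,"tz":0,"wx":0,"wy":0,"wz":0,"fingers":0.7},{"tx":0.5,"ty":-1,"tz":0,"wx":0,"wy":0,"wz":0,"fingers":0.7},{"tx":0.5,"ty":-1,"tz":0,"wx":0,"wy":0,"wz":0,"fingers":0.7},{"tx":0.5,"ty":-1,"tz":0,"wx":0,"wy":0,"wz":0,"fingers":0.7},{"tx":0.5,"ty":-1,"tz":0,"wx":0,"wy":0,"wz":0,"fingers":0.7},{"tx":0.5,"ty":-1,"tz":0,"wx":0,"wy":0,"wz":0,"fingers":0.7},{"tx":0.5,"ty":-1,"tz":0,"wx":0,"wy":0,"wz":0,"fingers":0.7},{"tx":0.5,"ty":-1,"tz":0,"wx":0,"wy":0,"wz":0,"fingers":0.7},{"tx":0,"ty":0,"tz":0,"wx":0,"wy":0,"wz":0,"fingers":0.7}]'; 
python3 -c "
from h import *
rel(429,-110,72,9)"
```

```text
t: 1.43
eef_pos: [392.1, -201.8, 222.7]
eef_rot: [-3.13, -0.258, -0.001]
wrist_force: [-0.0, 0.2, 0.8]
gripper_width: 60.7
gripper_force: 0.0
t 1.43 p [ 392.1 -201.8  222.7] yaw 9.41 down [ 0.001  0.001 -1.   ] units [ 1.71 -2.81  5.03] wz 0.08 F [-0.   0.2  0.8] w 61
```

```bash
python3 -m pendant '[{"tx":0.55,"ty":-0.95,"tz":0,"wx":0,"wy":0,"wz":0,"fingers":0.7},{"tx":0.55,"ty":-0.95,"tz":0,"wx":0,"wy":0,"wz":0,"fingers":0.7},{"tx":0.55,"ty":-0.9,"tz":0,"wx":0,"wy":0,"wz":0,"fingers":0.7},{"tx":0,"ty":0,"tz":0.5,"wx":0,"wy":0,"wz":0,"fingers":0.7},{"tx":0,"ty":0,"tz":0.9,"wx":0,"wy":0,"wz":0,"fingers":0.7},{"tx":0,"ty":0,"tz":0.9,"wx":0,"wy":0,"wz":0,"fingers":0.7},{"tx":0,"ty":0,"tz":0.9,"wx":0,"wy":0,"wz":0,"fingers":0.7},{"tx":0,"ty":0,"tz":0.9,"wx":0,"wy":0,"wz":0,"fingers":0.7},{"tx":0,"ty":0,"tz":0.6,"wx":0,"wy":0,"wz":0,"fingers":0.7},{"tx":0,"ty":0,"tz":0.3,"wx":0,"wy":0,"wz":0,"fingers":0.7},{"tx":0,"ty":0,"tz":0,"wx":0,"wy":0,"wz":0,"fingers":0.7}]'; 
python3 -c "
from h import *
rel(429,-110,72,9);t=snap('top','t1');s=snap('scene','s1')
cv2.imwrite('pics/v1.png',np.hstack([cv2.resize(t['img'][170:270,230:360],(520,400)),cv2.resize(s['img'][100:240,230:328],(280,400))])[:,:,::-1])"
```

```text
t: 2.35
eef_pos: [424.6, -116.9, 70.8]
eef_rot: [-3.13, -0.245, 0.005]
wrist_force: [0.3, 0.4, 1.1]
gripper_width: 60.8
gripper_force: 0.0
t 2.35 p [ 424.6 -116.9   70.8] yaw 8.96 down [-0.003  0.001 -1.   ] units [ 0.18 -0.21 -0.04] wz -0.01 F [0.3 0.4 1.1] w 61
```

View pics/v1.png

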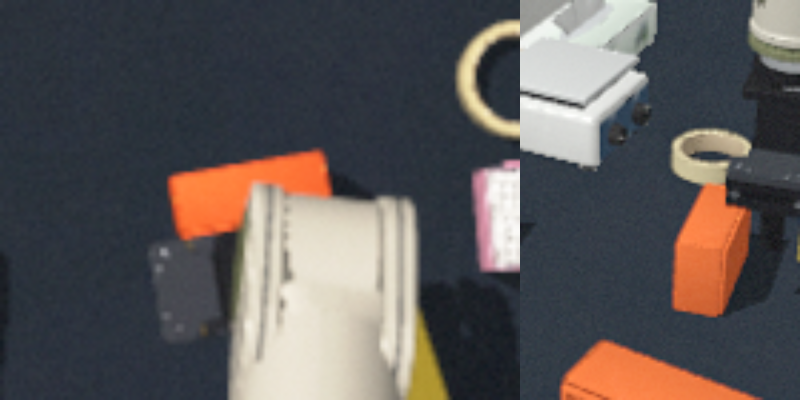

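The rack still stands, its top edge from (170,175) to (325,152), with the open fingers just behind the near face. Pushing over now.

```bash
python3 -m pendant '[{"tx":0.3,"ty":-0.2,"tz":0,"wx":0,"wy":0,"wz":0,"fingers":0.7},{"tx":0.3,"ty":0,"tz":0,"wx":0,"wy":0,"wz":0,"fingers":0.7},{"tx":0.2,"ty":0,"tz":0,"wx":0,"wy":0,"wz":0,"fingers":0.7},{"tx":0.2,"ty":0,"tz":0,"wx":0,"wy":0,"wz":0,"fingers":0.7},{"tx":0.2,"ty":0,"tz":0,"wx":0,"wy":0,"wz":0,"fingers":0.7},{"tx":0.2,"ty":0,"tz":0,"wx":0,"wy":0,"wz":0,"fingers":0.7},{"tx":0.2,"ty":0,"tz":0,"wx":0,"wy":0,"wz":0,"fingers":0.7},{"tx":0.2,"ty":0,"tz":0,"wx":0,"wy":0,"wz":0,"fingers":0.7},{"tx":0.2,"ty":0,"tz":0,"wx":0,"wy":0,"wz":0,"fingers":0.7},{"tx":0.2,"ty":0,"tz":0,"wx":0,"wy":0,"wz":0,"fingers":0.7},{"tx":0.2,"ty":0,"tz":0,"wx":0,"wy":0,"wz":0,"fingers":0.7},{"tx":0.2,"ty":0,"tz":0,"wx":0,"wy":0,"wz":0,"fingers":0.7}]'; python3 -m pendant '[{"tx":0.2,"ty":0,"tz":0,"wx":0,"wy":0,"wz":0,"fingers":0.7},{"tx":0.2,"ty":0,"tz":0,"wx":0,"wy":0,"wz":0,"fingers":0.7},{"tx":0,"ty":0,"tz":0,"wx":0,"wy":0,"wz":0,"fingers":0.7},{"tx":0,"ty":0,"tz":0,"wx":0,"wy":0,"wz":0,"fingers":0.7},{"tx":0,"ty":0,"tz":0,"wx":0,"wy":0,"wz":0,"fingers":0.7},{"tx":-0.6,"ty":0,"tz":0,"wx":0,"wy":0,"wz":0,"fingers":0.7},{"tx":-0.8,"ty":0,"tz":0,"wx":0,"wy":0,"wz":0,"fingers":0.7},{"tx":-0.8,"ty":0,"tz":0,"wx":0,"wy":0,"wz":0,"fingers":0.7}]'
python3 -c "
from h import *
rel(429,-110,72,9);t=snap('top','t2');s=snap('scene','s2')
cv2.imwrite('pics/v2.png',np.hstack([cv2.resize(t['img'][170:270,230:360],(520,400)),cv2.resize(s['img'][100:240,230:328],(280,400))])[:,:,::-1])"
```

```text
t: 3.45
eef_pos: [502.6, -99.0, 72.5]
eef_rot: [-3.132, -0.245, -0.0]
wrist_force: [-0.3, 0.4, -0.3]
gripper_width: 60.6
gripper_force: 0.0
t: 4.12
eef_pos: [447.7, -107.5, 72.3]
eef_rot: [-3.132, -0.246, 0.0]
wrist_force: [-0.1, -0.7, 0.8]
gripper_width: 61.1
gripper_force: 0.0
t 4.12 p [ 447.7 -107.5   72.3] yaw 8.97 down [-0.  0. -1.] units [-0.63 -0.01  0.01] wz -0.01 F [-0.1 -0.7  0.8] w 61
```

View pics/v2.png

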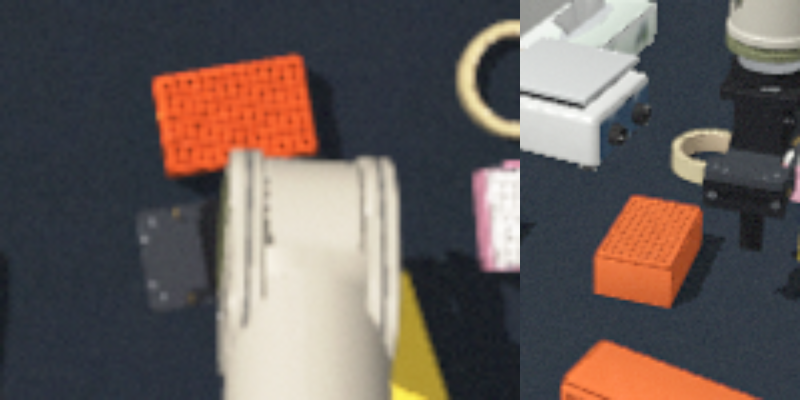

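The rack now sits on its base with the wells up, corners (153,77), (302,55), (317,150) and (170,177). Next, a lateral push on the right end.

```bash
python3 -c "
from h import *
t=dict(np.load('pics/t2.npz'))
R=np.array([hit(t,229.5+x/4,169.5+y/4,50)[:2] for x,y in [(153,77),(302,55),(317,150),(170,177)]])
c=R.mean(0);a=np.radians(8.4);n=np.array([np.cos(a),np.sin(a)]);f=np.array([-n[1],n[0]])
print(R.round(),c.round(),[np.linalg.norm(R[i]-R[i-1]).round() for i in range(4)],'fence frame',(c-[707,24])@n,(c-[707,24])@f)
for v in (R[0]-R[1],R[3]-R[2]): print(np.degrees(np.arctan2(-v[0],v[1])))
p=c-102*f; print('pre',p); rel(p[0],p[1],150,98.4)
print(ctrl.state()['q'][6])
"
```

```text
[[ 586.  -23.]
 [ 604. -145.]
 [ 526. -156.]
 [ 504.  -37.]] [555. -90.] [np.float64(83.0), np.float64(123.0), np.float64(79.0), np.float64(121.0)] fence frame -166.88808247154793 -91.05706296076187
8.444419147246329
10.37708830683293
pre [ 570.10459775 -191.36552759]
t 4.22 p [ 445.2 -108.6   72.1] yaw 8.85 down [-0.003 -0.001 -1.   ] units [ 3.68  3.37 -2.6 ] wz -17.91 F [ 0.7 -0.5 -0.3] w 61
-1.345296141065084
```

```bash
python3 -m pendant '[{"tx":0,"ty":0,"tz":-0.9,"wx":0,"wy":0,"wz":0,"fingers":0.5},{"tx":0,"ty":0,"tz":-0.9,"wx":0,"wy":0,"wz":0,"fingers":0.5},{"tx":0,"ty":0,"tz":-0.8,"wx":0,"wy":0,"wz":0,"fingers":0.5},{"tx":0.75,"ty":0.68,"tz":0,"wx":0,"wy":0,"wz":0,"fingers":0.5},{"tx":0.75,"ty":0.68,"tz":0,"wx":0,"wy":0,"wz":0,"fingers":0.5},{"tx":0.75,"ty":0.68,"tz":0,"wx":0,"wy":0,"wz":0,"fingers":0.5},{"tx":0.75,"ty":0.68,"tz":0,"wx":0,"wy":0,"wz":0,"fingers":0.5},{"tx":0.7,"ty":0.65,"tz":0,"wx":0,"wy":0,"wz":0,"fingers":0.5},{"tx":0,"ty":0,"tz":0,"wx":0,"wy":0,"wz":-0.9,"fingers":0.5},{"tx":0,"ty":0,"tz":0,"wx":0,"wy":0,"wz":-1,"fingers":0.5},{"tx":0,"ty":0,"tz":0,"wx":0,"wy":0,"wz":-1,"fingers":0.5}]'
python3 -m pendant '[{"tx":0,"ty":0,"tz":0,"wx":0,"wy":0,"wz":-1,"fingers":0.5},{"tx":0,"ty":0,"tz":0,"wx":0,"wy":0,"wz":-1,"fingers":0.5},{"tx":0,"ty":0,"tz":0,"wx":0,"wy":0,"wz":-1,"fingers":0.5},{"tx":0,"ty":0,"tz":0,"wx":0,"wy":0,"wz":-1,"fingers":0.5},{"tx":0,"ty":0,"tz":0,"wx":0,"wy":0,"wz":-1,"fingers":0.5},{"tx":0,"ty":0,"tz":0,"wx":0,"wy":0,"wz":-1,"fingers":0.5},{"tx":0,"ty":0,"tz":0,"wx":0,"wy":0,"wz":-1,"fingers":0.5},{"tx":0,"ty":0,"tz":0,"wx":0,"wy":0,"wz":-1,"fingers":0.5},{"tx":0,"ty":0,"tz":0,"wx":0,"wy":0,"wz":-1,"fingers":0.5},{"tx":0,"ty":0,"tz":0,"wx":0,"wy":0,"wz":-1,"fingers":0.5},{"tx":0,"ty":0,"tz":0,"wx":0,"wy":0,"wz":-1,"fingers":0.5},{"tx":0,"ty":0,"tz":0,"wx":0,"wy":0,"wz":-1,"fingers":0.5}]'
python3 -m pendant '[{"tx":0,"ty":0,"tz":0,"wx":0,"wy":0,"wz":-1,"fingers":0.5},{"tx":0,"ty":0,"tz":0,"wx":0,"wy":0,"wz":-1,"fingers":0.5},{"tx":0,"ty":0,"tz":0,"wx":0,"wy":0,"wz":-1,"fingers":0.5},{"tx":0,"ty":0,"tz":0,"wx":0,"wy":0,"wz":0,"fingers":0.5}]'
python3 -c "
from h import *
rel(570,-191,25,98.4)"
```

```text
t: 5.13
eef_pos: [574.5, -190.2, 150.1]
eef_rot: [-3.074, -0.645, 0.0]
wrist_force: [-0.2, -0.1, 0.2]
gripper_width: 43.7
gripper_force: 0.0
t: 6.13
eef_pos: [574.2, -190.2, 150.6]
eef_rot: [2.34, 2.096, 0.0]
wrist_force: [-0.0, 0.7, -0.2]
gripper_width: 43.5
gripper_force: 0.0
t: 6.47
eef_pos: [574.2, -190.2, 150.5]
eef_rot: [2.047, 2.383, 0.0]
wrist_force: [0.3, -0.4, 0.5]
gripper_width: 43.4
gripper_force: 0.0
t 6.47 p [ 574.2 -190.2  150.5] yaw 98.67 down [ 0. -0. -1.] units [-0.   -0.14  4.18] wz 0.05 F [ 0.3 -0.4  0.5] w 43
```

```bash
python3 -m pendant '[{"tx":0,"ty":-0.14,"tz":0.8,"wx":0,"wy":0,"wz":0,"fingers":0.5},{"tx":0,"ty":0,"tz":0.9,"wx":0,"wy":0,"wz":0,"fingers":0.5},{"tx":0,"ty":0,"tz":0.9,"wx":0,"wy":0,"wz":0,"fingers":0.5},{"tx":0,"ty":0,"tz":0.9,"wx":0,"wy":0,"wz":0,"fingers":0.5},{"tx":0,"ty":0,"tz":0.7,"wx":0,"wy":0,"wz":0,"fingers":0.5},{"tx":0.3,"ty":0,"tz":0,"wx":0,"wy":0,"wz":0,"fingers":0.5},{"tx":0.3,"ty":0,"tz":0,"wx":0,"wy":0,"wz":0,"fingers":0.5},{"tx":0.2,"ty":0,"tz":0,"wx":0,"wy":0,"wz":0,"fingers":0.5},{"tx":0.2,"ty":0,"tz":0,"wx":0,"wy":0,"wz":0,"fingers":0.5},{"tx":0.2,"ty":0,"tz":0,"wx":0,"wy":0,"wz":0,"fingers":0.5},{"tx":0.2,"ty":0,"tz":0,"wx":0,"wy":0,"wz":0,"fingers":0.5},{"tx":0.2,"ty":0,"tz":0,"wx":0,"wy":0,"wz":0,"fingers":0.5}]'
python3 -m pendant '[{"tx":0.2,"ty":0,"tz":0,"wx":0,"wy":0,"wz":0,"fingers":0.5},{"tx":0.2,"ty":0,"tz":0,"wx":0,"wy":0,"wz":0,"fingers":0.5},{"tx":0.2,"ty":0,"tz":0,"wx":0,"wy":0,"wz":0,"fingers":0.5},{"tx":0.2,"ty":0,"tz":0,"wx":0,"wy":0,"wz":0,"fingers":0.5},{"tx":0.2,"ty":0,"tz":0,"wx":0,"wy":0,"wz":0,"fingers":0.5},{"tx":0.2,"ty":0,"tz":0,"wx":0,"wy":0,"wz":0,"fingers":0.5},{"tx":0.2,"ty":0,"tz":0,"wx":0,"wy":0,"wz":0,"fingers":0.5},{"tx":0.2,"ty":0,"tz":0,"wx":0,"wy":0,"wz":0,"fingers":0.5},{"tx":0.2,"ty":0,"tz":0,"wx":0,"wy":0,"wz":0,"fingers":0.5},{"tx":0.2,"ty":0,"tz":0,"wx":0,"wy":0,"wz":0,"fingers":0.5},{"tx":-0.3,"ty":0,"tz":0,"wx":0,"wy":0,"wz":0,"fingers":0.5},{"tx":-0.5,"ty":0,"tz":0,"wx":0,"wy":0,"wz":0,"fingers":0.5}]'
python3 -c "
from h import *
rel(570,-191,25,8.4);t=snap('top','t3')
cv2.imwrite('pics/v3.png',cv2.resize(t['img'][130:250,210:350],(700,600))[:,:,::-1])"
```

```text
t: 7.47
eef_pos: [563.2, -143.0, 25.4]
eef_rot: [2.051, 2.378, 0.0]
wrist_force: [-0.4, -0.9, 0.5]
gripper_width: 43.4
gripper_force: 0.5
t: 8.47
eef_pos: [557.6, -106.0, 24.6]
eef_rot: [-2.047, -2.383, -0.001]
wrist_force: [-0.2, -0.3, 0.0]
gripper_width: 43.5
gripper_force: 0.0
t 8.47 p [ 557.6 -106.    24.6] yaw 98.67 down [ 0.     0.001 -1.   ] units [-2.86 -0.02 -0.01] wz 18.05 F [-0.2 -0.3  0. ] w 43
```

View pics/v3.png

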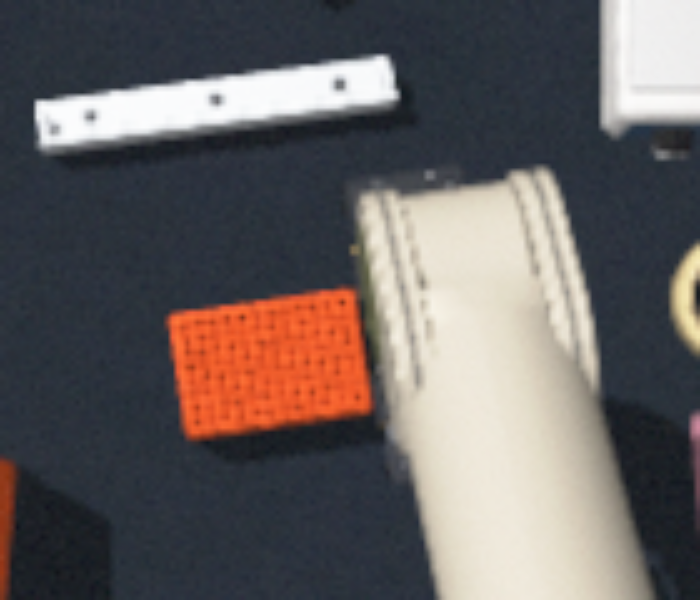

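The rack moved left and still lies parallel to the fence, corners (168,315), (355,290), (372,412) and (187,439). Nothing else has shifted.

```bash
python3 -m pendant '[{"tx":-0.5,"ty":0,"tz":-0.6,"wx":0,"wy":0,"wz":0,"fingers":0.8},{"tx":0,"ty":0,"tz":-0.9,"wx":0,"wy":0,"wz":0,"fingers":0.8},{"tx":0,"ty":0,"tz":-0.9,"wx":0,"wy":0,"wz":0.3,"fingers":0.8},{"tx":0,"ty":0,"tz":-0.9,"wx":0,"wy":0,"wz":0.75,"fingers":0.8},{"tx":0,"ty":0,"tz":-0.7,"wx":0,"wy":0,"wz":1,"fingers":0.8},{"tx":0,"ty":0,"tz":0,"wx":0,"wy":0,"wz":1,"fingers":0.8},{"tx":0,"ty":0,"tz":0,"wx":0,"wy":0,"wz":1,"fingers":0.8},{"tx":0,"ty":0,"tz":0,"wx":0,"wy":0,"wz":1,"fingers":0.8},{"tx":0,"ty":0,"tz":0,"wx":0,"wy":0,"wz":1,"fingers":0.8},{"tx":0,"ty":0,"tz":0,"wx":0,"wy":0,"wz":1,"fingers":0.8},{"tx":0,"ty":0,"tz":0,"wx":0,"wy":0,"wz":1,"fingers":0.8},{"tx":0,"ty":0,"tz":0,"wx":0,"wy":0,"wz":1,"fingers":0.8}]'
python3 -m pendant '[{"tx":0,"ty":0,"tz":0,"wx":0,"wy":0,"wz":1,"fingers":0.8},{"tx":0,"ty":0,"tz":0,"wx":0,"wy":0,"wz":1,"fingers":0.8},{"tx":0,"ty":0,"tz":0,"wx":0,"wy":0,"wz":1,"fingers":0.8},{"tx":0,"ty":0,"tz":0,"wx":0,"wy":0,"wz":1,"fingers":0.8},{"tx":0,"ty":0,"tz":0,"wx":0,"wy":0,"wz":1,"fingers":0.8},{"tx":0,"ty":0,"tz":0,"wx":0,"wy":0,"wz":1,"fingers":0.8},{"tx":0,"ty":0,"tz":0,"wx":0,"wy":0,"wz":1,"fingers":0.8},{"tx":0,"ty":0,"tz":0,"wx":0,"wy":0,"wz":1,"fingers":0.8},{"tx":0,"ty":0,"tz":0,"wx":0,"wy":0,"wz":1,"fingers":0.8},{"tx":0,"ty":0,"tz":0,"wx":0,"wy":0,"wz":0,"fingers":0.8}]'
python3 -c "
from h import *
t=dict(np.load('pics/t3.npz'))
R=np.array([hit(t,209.5+x/5,129.5+y/5,50)[:2] for x,y in [(168,315),(355,290),(372,412),(187,439)]])
c=R.mean(0);a=np.radians(8.4);n=np.array([np.cos(a),np.sin(a)]);f=np.array([-n[1],n[0]])
print(R.round(),c.round(),[np.linalg.norm(R[i]-R[i-1]).round() for i in range(4)],'fence frame',(c-[707,24])@n,(c-[707,24])@f)
for v in (R[0]-R[1],R[3]-R[2]): print(np.degrees(np.arctan2(-v[0],v[1])))
p=c-80*n; print('pre',p); rel(p[0],p[1],22,8.4)
"
```

```text
t: 9.52
eef_pos: [559.7, -123.2, 144.5]
eef_rot: [-2.812, -1.4, 0.0]
wrist_force: [0.1, -0.0, 0.7]
gripper_width: 69.4
gripper_force: 0.0
t: 10.35
eef_pos: [559.7, -123.1, 144.5]
eef_rot: [3.134, 0.217, -0.0]
wrist_force: [-0.1, 0.3, 0.1]
gripper_width: 69.6
gripper_force: 0.0
[[574.  57.]
 [590. -65.]
 [510. -76.]
 [493.  44.]] [542. -10.] [np.float64(82.0), np.float64(123.0), np.float64(80.0), np.float64(121.0)] fence frame -168.36448971466666 -9.333229313578983
7.655025590109949
8.27592169611605
pre [462.66330824 -21.51494238]
t 10.35 p [ 559.7 -123.1  144.5] yaw 7.94 down [-0. -0. -1.] units [-2.74 -3.8   4.08] wz -0.09 F [-0.1  0.3  0.1] w 70
```

```bash
python3 -m pendant '[{"tx":-0.7,"ty":-0.95,"tz":0,"wx":0,"wy":0,"wz":-0.09,"fingers":0.8},{"tx":-0.7,"ty":-0.95,"tz":0,"wx":0,"wy":0,"wz":0,"fingers":0.8},{"tx":-0.7,"ty":-0.95,"tz":0,"wx":0,"wy":0,"wz":0,"fingers":0.8},{"tx":-0.6,"ty":-0.95,"tz":0,"wx":0,"wy":0,"wz":0,"fingers":0.8},{"tx":0,"ty":0,"tz":0.5,"wx":0,"wy":0,"wz":0,"fingers":0.8},{"tx":0,"ty":0,"tz":0.9,"wx":0,"wy":0,"wz":0,"fingers":0.8},{"tx":0,"ty":0,"tz":0.9,"wx":0,"wy":0,"wz":0,"fingers":0.8},{"tx":0,"ty":0,"tz":0.9,"wx":0,"wy":0,"wz":0,"fingers":0.8},{"tx":0,"ty":0,"tz":0.6,"wx":0,"wy":0,"wz":0,"fingers":0.8},{"tx":0,"ty":0,"tz":0.25,"wx":0,"wy":0,"wz":0,"fingers":0.8},{"tx":0.3,"ty":0,"tz":0,"wx":0,"wy":0,"wz":0,"fingers":0.8},{"tx":0.3,"ty":0,"tz":0,"wx":0,"wy":0,"wz":0,"fingers":0.8}]'
python3 -m pendant '[{"tx":0.2,"ty":0,"tz":0,"wx":0,"wy":0,"wz":0,"fingers":0.8},{"tx":0.2,"ty":0,"tz":0,"wx":0,"wy":0,"wz":0,"fingers":0.8},{"tx":0.2,"ty":0,"tz":0,"wx":0,"wy":0,"wz":0,"fingers":0.8},{"tx":0.2,"ty":0,"tz":0,"wx":0,"wy":0,"wz":0,"fingers":0.8},{"tx":0.25,"ty":0,"tz":0,"wx":0,"wy":0,"wz":0,"fingers":0.8},{"tx":0.25,"ty":0,"tz":0,"wx":0,"wy":0,"wz":0,"fingers":0.8},{"tx":0.25,"ty":0,"tz":0,"wx":0,"wy":0,"wz":0,"fingers":0.8},{"tx":0.25,"ty":0,"tz":0,"wx":0,"wy":0,"wz":0,"fingers":0.8},{"tx":0.25,"ty":0,"tz":0,"wx":0,"wy":0,"wz":0,"fingers":0.8},{"tx":0.25,"ty":0,"tz":0,"wx":0,"wy":0,"wz":0,"fingers":0.8},{"tx":0.25,"ty":0,"tz":0,"wx":0,"wy":0,"wz":0,"fingers":0.8},{"tx":0.25,"ty":0,"tz":0,"wx":0,"wy":0,"wz":0,"fingers":0.8}]'
python3 -c "
from h import *
a=np.radians(8.4);n=np.array([np.cos(a),np.sin(a)]);f=np.array([-n[1],n[0]])
p=np.array([707,24])-89.5*n-9*f; rel(p[0],p[1],22,8.4)"
```

```text
t: 11.35
eef_pos: [481.6, -19.3, 23.7]
eef_rot: [3.132, 0.238, 0.001]
wrist_force: [1.0, -0.6, 0.3]
gripper_width: 69.8
gripper_force: 0.0
t: 12.35
eef_pos: [564.3, -6.3, 23.0]
eef_rot: [3.133, 0.237, -0.0]
wrist_force: [-0.0, 0.2, 0.7]
gripper_width: 69.5
gripper_force: 0.5
t 12.35 p [564.3  -6.3  23. ] yaw 8.66 down [-0. -0. -1.] units [1.87 0.01 0.03] wz 0.05 F [-0.   0.2  0.7] w 69
```

1.87 units remain to contact, so I'll go 1.6 and then creep while watching the force.

```bash
python3 -m pendant '[{"tx":0.2,"ty":0,"tz":0,"wx":0,"wy":0,"wz":0.05,"fingers":0.8},{"tx":0.2,"ty":0,"tz":0,"wx":0,"wy":0,"wz":0,"fingers":0.8},{"tx":0.2,"ty":0,"tz":0,"wx":0,"wy":0,"wz":0,"fingers":0.8},{"tx":0.2,"ty":0,"tz":0,"wx":0,"wy":0,"wz":0,"fingers":0.8},{"tx":0.2,"ty":0,"tz":0,"wx":0,"wy":0,"wz":0,"fingers":0.8},{"tx":0.2,"ty":0,"tz":0,"wx":0,"wy":0,"wz":0,"fingers":0.8},{"tx":0.2,"ty":0,"tz":0,"wx":0,"wy":0,"wz":0,"fingers":0.8},{"tx":0.1,"ty":0,"tz":0,"wx":0,"wy":0,"wz":0,"fingers":0.8},{"tx":0.05,"ty":0,"tz":0,"wx":0,"wy":0,"wz":0,"fingers":0.8},{"tx":0.05,"ty":0,"tz":0,"wx":0,"wy":0,"wz":0,"fingers":0.8}]'
python3 -m pendant '[{"tx":0.05,"ty":0,"tz":0,"wx":0,"wy":0,"wz":0,"fingers":0.8},{"tx":0.05,"ty":0,"tz":0,"wx":0,"wy":0,"wz":0,"fingers":0.8},{"tx":0,"ty":0,"tz":0,"wx":0,"wy":0,"wz":0,"fingers":0.8}]'
python3 -c "
from h import *
a=np.radians(8.4);n=np.array([np.cos(a),np.sin(a)]);f=np.array([-n[1],n[0]])
p=np.array([707,24])-89.5*n-9*f; rel(p[0],p[1],22,8.4)"
```

```text
t: 13.18
eef_pos: [611.1, 0.7, 23.0]
eef_rot: [3.133, 0.23, -0.0]
wrist_force: [-1.1, -0.9, 0.6]
gripper_width: 69.7
gripper_force: 0.5
t: 13.43
eef_pos: [612.2, 0.8, 22.8]
eef_rot: [3.133, 0.23, -0.007]
wrist_force: [-10.2, 0.5, 7.8]
gripper_width: 69.5
gripper_force: 4.8
t 13.43 p [612.2   0.8  22.8] yaw 8.39 down [-0.004 -0.001 -1.   ] units [ 0.26 -0.    0.03] wz -0.0 F [-10.2   0.5   7.8] w 69
```

Contact with about 10 N. Back off, rise and look.

```bash
python3 -m pendant '[{"tx":-0.1,"ty":0,"tz":0,"wx":0,"wy":0,"wz":0,"fingers":0.8},{"tx":-0.4,"ty":0,"tz":0,"wx":0,"wy":0,"wz":0,"fingers":0.8},{"tx":-0.9,"ty":0,"tz":0,"wx":0,"wy":0,"wz":0,"fingers":0.8},{"tx":-0.9,"ty":0,"tz":0,"wx":0,"wy":0,"wz":0,"fingers":0.8},{"tx":-0.9,"ty":0,"tz":-0.5,"wx":0,"wy":0,"wz":0,"fingers":0.8},{"tx":-0.9,"ty":0,"tz":-0.9,"wx":0,"wy":0,"wz":0,"fingers":0.8},{"tx":0,"ty":0,"tz":0,"wx":0,"wy":0,"wz":0,"fingers":0.8}]'
python3 -c "
from h import *
t=snap('top','t4');s=snap('scene','s4')
a=cv2.resize(t['img'][135:195,210:300],(800,533),interpolation=cv2.INTER_CUBIC)
cv2.imwrite('pics/v4.png',a[:,:,::-1])
o=dict(np.load('pics/t0.npz'))
for n,u,v in [('tipbox',370,223),('tape',345,190),('stop1',180,176),('stop2',273,124),('beaker',161,207),('marker',148,239)]:
  A=o['img'][v-20:v+20,u-20:u+20];B=t['img'][v-20:v+20,u-20:u+20]; print(n,np.abs(A.astype(int)-B).mean().round(1))
"
```

```text
t: 14.02
eef_pos: [490.7, -17.9, 68.7]
eef_rot: [3.13, 0.229, 0.005]
wrist_force: [2.1, 0.1, 0.2]
gripper_width: 69.4
gripper_force: 0.0
tipbox 2.0
tape 2.6
stop1 2.6
stop2 2.6
beaker 2.6
marker 2.4
```

View pics/v4.png

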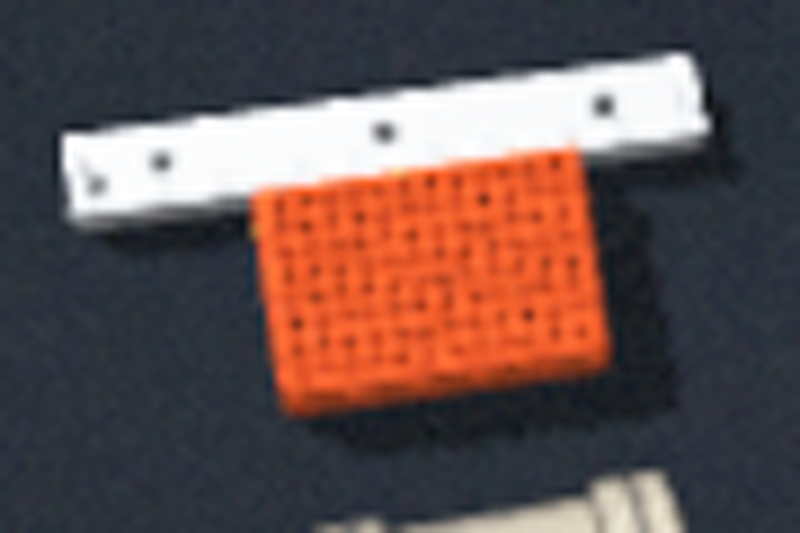

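The rack lies against the fence, far corners (255,188) and (578,150), well within the fence's length (65 to 710). Nothing else moved. Quick numeric check.

```bash
python3 -c "
from h import *
t=dict(np.load('pics/t4.npz'))
k=8.889
g=lambda x,y,z: hit(t,209.5+x/k,134.5+y/k,z)[:2]
a=np.radians(8.4);n=np.array([np.cos(a),np.sin(a)]);f=np.array([-n[1],n[0]])
F=lambda q:((q-[707,24])@n).round(1),((q-[707,24])@f).round(1)
for q in [g(255,188,50),g(578,150,50),g(610,360,50),g(284,400,50),g(288,416,0),g(610,374,0),g(66,213,32),g(710,126,32)]: print(q.round(1),((q-[707,24])@n).round(1),((q-[707,24])@f).round(1))
d=g(255,188,50)-g(578,150,50);print(np.degrees(np.arctan2(-d[0],d[1])))
d=g(66,213,32)-g(710,126,32);print(np.degrees(np.arctan2(-d[0],d[1])))
"
```

```text
Traceback (most recent call last):
NameError: name 'q' is not defined
```

```bash
python3 -c "
from h import *
t=dict(np.load('pics/t4.npz'))
k=8.889
g=lambda x,y,z: hit(t,209.5+x/k,134.5+y/k,z)[:2]
a=np.radians(8.4);n=np.array([np.cos(a),np.sin(a)]);f=np.array([-n[1],n[0]])
for q in [g(255,188,50),g(578,150,50),g(610,360,50),g(284,400,50),g(288,416,0),g(610,374,0),g(66,213,32),g(710,126,32)]: print(q.round(1),((q-[707,24])@n).round(1),((q-[707,24])@f).round(1))
d=g(255,188,50)-g(578,150,50);print(np.degrees(np.arctan2(-d[0],d[1])))
d=g(66,213,32)-g(710,126,32);print(np.degrees(np.arctan2(-d[0],d[1])))
"
```

```text
[695.3  73.5] -4.3 50.6
[709.6 -46. ] -7.6 -69.6
[631.2 -57.4] -86.9 -69.5
[616.3  62.4] -84.1 51.3
[616.7  62.7] -83.7 51.5
[632.8 -59.7] -85.6 -72.0
[689.1 144.8] -0.1 122.2
[722.3 -96.2] -2.4 -121.1
6.838794150191595
7.837438429136704
```

Image estimate puts the centre at about -43 to -46 mm, which is borderline. I'll push once more, lower and firmer.

```bash
python3 -m pendant '[{"tx":0,"ty":0,"tz":0.9,"wx":0,"wy":0,"wz":0,"fingers":0.8},{"tx":0,"ty":0,"tz":0.9,"wx":0,"wy":0,"wz":0,"fingers":0.8},{"tx":0.5,"ty":0,"tz":0,"wx":0,"wy":0,"wz":0,"fingers":0.8},{"tx":0.9,"ty":0,"tz":0,"wx":0,"wy":0,"wz":0,"fingers":0.8},{"tx":0.9,"ty":0,"tz":0,"wx":0,"wy":0,"wz":0,"fingers":0.8},{"tx":0.8,"ty":0,"tz":0,"wx":0,"wy":0,"wz":0,"fingers":0.8},{"tx":0.4,"ty":0,"tz":0,"wx":0,"wy":0,"wz":0,"fingers":0.8},{"tx":0.2,"ty":0,"tz":0,"wx":0,"wy":0,"wz":0,"fingers":0.8},{"tx":0,"ty":0,"tz":0,"wx":0,"wy":0,"wz":0,"fingers":0.8},{"tx":0,"ty":0,"tz":0,"wx":0,"wy":0,"wz":0,"fingers":0.8}]'
python3 -m pendant '[{"tx":0.1,"ty":0,"tz":0,"wx":0,"wy":0,"wz":0,"fingers":0.8},{"tx":0.1,"ty":0,"tz":0,"wx":0,"wy":0,"wz":0,"fingers":0.8},{"tx":0,"ty":0,"tz":0,"wx":0,"wy":0,"wz":0,"fingers":0.8}]'
python3 -c "
from h import *
rel(612.2,.8,16,8.4);print(ctrl.state()['ft_torque'])"
```

```text
t: 14.95
eef_pos: [601.5, -0.6, 10.1]
eef_rot: [-3.133, -0.231, 0.002]
wrist_force: [-0.6, -0.0, -0.6]
gripper_width: 69.5
gripper_force: 0.0
t: 15.2
eef_pos: [608.3, 0.0, 11.3]
eef_rot: [3.133, 0.23, 0.001]
wrist_force: [0.8, 0.7, 0.9]
gripper_width: 69.9
gripper_force: 0.0
t 15.2 p [608.3   0.   11.3] yaw 8.4 down [ 0.001 -0.    -1.   ] units [ 0.13 -0.01 -0.16] wz -0.0 F [0.8 0.7 0.9] w 70
[ 0.01896887  0.0269659  -0.00890833]
```

```bash
python3 -m pendant '[{"tx":0.1,"ty":0,"tz":0,"wx":0,"wy":0,"wz":0,"fingers":0.8},{"tx":0.05,"ty":0,"tz":0,"wx":0,"wy":0,"wz":0,"fingers":0.8},{"tx":0,"ty":0,"tz":0,"wx":0,"wy":0,"wz":0,"fingers":0.8}]'
python3 -m pendant '[{"tx":0.05,"ty":0,"tz":0,"wx":0,"wy":0,"wz":0,"fingers":0.8},{"tx":0.05,"ty":0,"tz":0,"wx":0,"wy":0,"wz":0,"fingers":0.8},{"tx":0,"ty":0,"tz":0,"wx":0,"wy":0,"wz":0,"fingers":0.8}]'
python3 -m pendant '[{"tx":0.05,"ty":0,"tz":0,"wx":0,"wy":0,"wz":0,"fingers":0.8},{"tx":0,"ty":0,"tz":0,"wx":0,"wy":0,"wz":0,"fingers":0.8}]'
python3 -c "
from h import *
rel(612.2,.8,16,8.4);print(ctrl.state()['ft_torque'])"
```

```text
t: 15.45
eef_pos: [612.1, 0.6, 11.0]
eef_rot: [3.133, 0.23, -0.002]
wrist_force: [-3.7, -0.5, 3.4]
gripper_width: 69.4
gripper_force: 1.8
t: 15.7
eef_pos: [612.2, 0.7, 10.7]
eef_rot: [3.132, 0.229, -0.011]
wrist_force: [-18.4, -2.5, 14.4]
gripper_width: 69.9
gripper_force: 9.3
t: 15.87
eef_pos: [612.2, 0.6, 10.6]
eef_rot: [3.132, 0.229, -0.016]
wrist_force: [-26.3, -2.7, 20.5]
gripper_width: 69.3
gripper_force: 13.2
t 15.87 p [6.122e+02 6.000e-01 1.060e+01] yaw 8.35 down [-0.01  -0.002 -1.   ] units [-0.   -0.01 -0.18] wz -0.01 F [-26.3  -2.7  20.5] w 69
[-0.86435408  5.14717134 -0.61815201]
```

A rigid stop at the same TCP (612.2) under 26 N means the rack is flush on the fence. Retract and hand in.

```bash
python3 -m pendant '[{"tx":-0.2,"ty":0,"tz":0,"wx":0,"wy":0,"wz":0,"fingers":0.8},{"tx":-0.3,"ty":0,"tz":0,"wx":0,"wy":0,"wz":0,"fingers":0.8},{"tx":-0.9,"ty":0,"tz":0,"wx":0,"wy":0,"wz":0,"fingers":0.8},{"tx":-0.9,"ty":0,"tz":0,"wx":0,"wy":0,"wz":0,"fingers":0.8},{"tx":-0.9,"ty":0,"tz":-0.5,"wx":0,"wy":0,"wz":0,"fingers":0.8},{"tx":-0.9,"ty":0,"tz":-0.9,"wx":0,"wy":0,"wz":0,"fingers":0.8},{"tx":0,"ty":0,"tz":0,"wx":0,"wy":0,"wz":0,"fingers":0.8}]'
python3 -c "
from h import *
t=snap('top','t5');s=snap('scene','s5')
cv2.imwrite('pics/v5.png',np.hstack([cv2.resize(t['img'][135:195,210:300],(480,320)),cv2.resize(s['img'][150:250,160:260],(320,320),interpolation=cv2.INTER_CUBIC)])[:,:,::-1])"
```

```text
t: 16.45
eef_pos: [493.4, -17.5, 56.5]
eef_rot: [3.13, 0.23, 0.005]
wrist_force: [2.2, -0.7, 0.1]
gripper_width: 69.8
gripper_force: 0.0
```

View pics/v5.png

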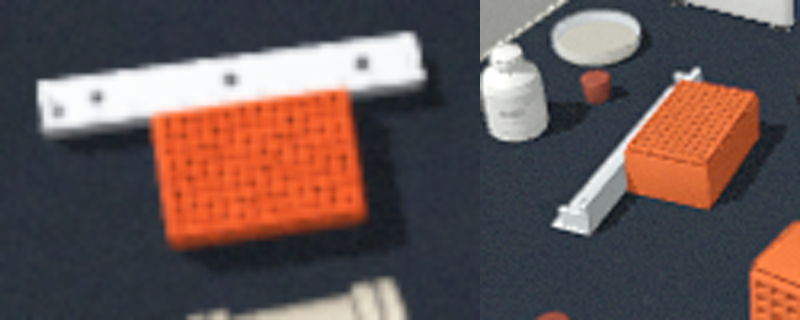

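Both views show the rack flat, wells up and flush on the fence: in the top view its far edge runs from (153,116) to (350,92), and the scene view shows no gap at (628,150).

```bash
python3 -c "
from plant import ctrl
print(ctrl.close_job())"
```

```text
the job is handed in; nothing more can be done
None
```

The job is handed in (no verdict came back): the rack sits on its base, wells up, its long side against a rigid stop at the fence and within its length, though the camera reading put its centre 43–46 mm from the fence face, near the 46 mm limit; the other things on the bench did not move.

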